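# Stop the sampler and hold its amber lid half open

### The job

On the key box press the white key (stops the stirrer) and then the blue key (frees the lid), one at a time, each fully down and released, with the lid still shut; never press the red key. Then take the amber lid of the sample chamber, which falls shut by itself, and lift it to 45 degrees. Finish while holding it there, still, so that a colleague can change the vials, and leave everything else on the bench standing where it is.

Things in the scene. Friction and masses are not known exactly. Their poses are not given: they have to be found in the camera images.
- lid (a joint): angle of the sample chamber's lid in rad: 0 = shut (flat), 0.785 = 45 degrees open; hard stop at 1.7. The lid is a cream frame with an amber pane, 205 x 190 x 10 mm, 0.25 to 0.5 kg. Its weight and a weak spring always pull it shut: straight up at the bar it takes 2 to 4 N to start it and 4 to 8 N to hold it at 45 degrees
- hinge (a point): mid-point of the lid's hinge line, near the chamber's far top edge, 101 mm above the bench. Its axes are the chamber's: z up, x from the bar (front) to the hinge (far side), y along the hinge line. The chamber is a fixed cream box 220 (x) x 200 (y) x 100 mm tall; the hinge lies 100 mm in +x from its middle
- lid_bar (a point): centre of the lid's handle, a round black bar 12 mm thick, 100 mm long, parallel to the hinge line, a post at each end; middle 70 mm free, 34 mm clear above the lid. Lid shut: 175 mm in -x of the hinge, 50 mm above it, axes as the hinge point's (they turn with the lid). It rides a circle of 182 mm radius about the hinge; it turns between the fingers, so the tool may stay upright
- keybox: low cream key box fixed to the bench, 90 (x) x 200 (y) x 35 mm tall, origin at the middle of its underside, z up. Its three round keys stand in a row along its y axis, 60 mm apart, in an order that changes
- white_key (a joint): travel of the white key in m: 0 = up, 0.006 = fully down; springs back
- white_key_top (a point): centre of the white key's top face, which goes down with it; key 30 mm across, top about 57 mm above the bench, in a black collar 46 mm across whose rim is 10 mm lower; 5 N presses it fully down (6 mm), then it is solid
- blue_key (a joint): travel of the blue key in m: 0 = up, 0.006 = fully down; springs back
- blue_key_top (a point): centre of the blue key's top face, which goes down with it; key 30 mm across, top about 57 mm above the bench, in a black collar 46 mm across whose rim is 10 mm lower; 5 N presses it fully down (6 mm), then it is solid
- red_key (a joint): travel of the red key in m: 0 = up, 0.006 = fully down; springs back
- red_key_top (a point): centre of the red key's top face, which goes down with it; key 30 mm across, top about 57 mm above the bench, in a black collar 46 mm across whose rim is 10 mm lower; 5 N presses it fully down (6 mm), then it is solid
- big_bottle: large amber reagent bottle with orange cap, 86 mm across, 190 mm tall; a bystander, origin at the middle of its underside
- white_bottle: white plastic bottle with blue cap, 64 mm across, 140 mm tall; a bystander, origin at the middle of its underside
- jar: small amber jar with white cap, 60 mm across, 65 mm tall; a bystander, origin at the middle of its underside
- beaker: glass beaker, 72 mm across, 90 mm tall; a bystander, origin at the middle of its underside
- spatula: steel spoon spatula lying flat, 180 mm long; a bystander
- wipes: cardboard wipes box 120 x 160 x 80 mm; a bystander, origin at the middle of its underside
- vial_tray: blue tray 160 x 120 mm full of amber vials, 67 mm tall; a bystander, origin at the middle of its underside

How it is judged:
On the way, in this order (a step that is already met when the one before it is completed fails the run):
1. white key fully down, the other keys up, lid shut (value of joint white_key above 0.0045 m and value of joint each of blue_key, red_key below 0.002 m and value of joint lid below 0.05 rad), for 0.05 s.
2. then blue key fully down, the other keys up, lid shut (value of joint blue_key above 0.0045 m and value of joint each of white_key, red_key below 0.002 m and value of joint lid below 0.05 rad), for 0.05 s.
3. then the lid is lifted by the gripper, keys released (value of joint lid above 0.4 rad and contact force between the fingers and lid above 0.5 N and value of joint each of white_key, blue_key, red_key below 0.002 m), for 0.1 s.
At the end, for the whole second after the job is handed in: The gripper's fingers carry the lid (contact over 0.5 N) at 45 degrees within 6 degrees (0.68 to 0.89 rad), still (under 0.1 rad/s), all keys up again, every bystander upright and within 30 mm of its start (value of joint lid between 0.68 and 0.89 rad and velocity of joint lid between -0.1 and 0.1 rad/s and contact force between the fingers and lid above 0.5 N and value of joint each of white_key, blue_key, red_key below 0.002 m and not (distance of big_bottle from where it was at the start of the episode above 0.03 m) and not (distance of white_bottle from where it was at the start of the episode above 0.03 m) and not (distance of jar from where it was at the start of the episode above 0.03 m) and not (distance of beaker from where it was at the start of the episode above 0.03 m) and not (distance of spatula from where it was at the start of the episode above 0.03 m) and not (distance of wipes from where it was at the start of the episode above 0.03 m) and not (distance of vial_tray from where it was at the start of the episode above 0.03 m) and not (angle between big_bottle's own z axis and vertical above 0.4 rad) and not (angle between white_bottle's own z axis and vertical above 0.4 rad) and not (angle between jar's own z axis and vertical above 0.4 rad) and not (angle between beaker's own z axis and vertical above 0.4 rad) and not (angle between wipes's own z axis and vertical above 0.4 rad) and not (angle between vial_tray's own z axis and vertical above 0.4 rad)); the arm keeps its last pose, push and grip.
It fails at once if the red key is pressed (value of joint red_key above 0.003 m).
It fails at once if a bystander is pushed more than 30 mm or tipped over (distance of any of big_bottle, white_bottle, jar, beaker, spatula, wipes, vial_tray from where it was at the start of the episode above 0.03 m or angle between any of big_bottle, white_bottle, jar, beaker, wipes, vial_tray's own z axis and vertical above 0.4 rad).
It also fails if it takes over 53 s, if anything falls off the work surface, if the arm or the gripper's body presses on something with over 40 N, if the wrist force passes 120 N, or if a joint passes its speed limit or range.

### The arm

A 6-joint arm with a two-finger parallel gripper is mounted at the origin on the work surface. World frame = base frame: x ahead of the robot, y to its left, z up, the work surface at z = 0. Lengths are in m, angles in rad, forces in N, time in s.
With the tool pointing down it reaches from about 0.375 to 0.9 m from the base axis. Payload 3.1 kg.
Tool frame: the origin (TCP) lies midway between the tips of the shut fingers; the grasp point (between the pads) lies 19 mm behind it (manip.grasp_offset is the distance from the TCP to the grasp point, in m); z points along the fingers, y is the line along which they close (so a half turn about z gives the same grasp; the last joint's range is limited). The gripper opens to 85 mm and grips with 20 to 120 N. Pads are 22 mm wide; open, the fingers measure 114 mm over their backs; the gripper's body (76 mm by 85 mm) begins 54 mm behind the grasp point. The pads swing forward as they close: fully open they stand 13 mm farther back than shut.
Start: joints at [1, 0.527, 1.433, -0, 1.181, -0.178], TCP at [0.239, 0.578, 0.231] pointing down, gripper open.
Joint ranges: [-3.08, 3.08], [-0.75, 2.2], [0.22, 2.44], [-1.43, 4.57], [0, 2.65], [-2.85, 2.85]. Speed limits (rad/s): [2.79, 2.79, 3.14, 3.14, 3.14, 3.14].

### API

Orientations are given as a unit quaternion [x, y, z, w].
In Python, from station import sensors, cams, order, manip gives the robot as it stands.
- The arm moves only by the tool move_arm, never from a script. Its argument "targets" is a list of rows, each an object of numbers: "dx", "dy", "dz": the shift along the world's x, y, z normalised to -1 to 1, where 1 is 25 mm; "rx", "ry", "rz": the turn, a rotation vector about the world's x, y, z normalised to -1 to 1, where 1 is 30 degrees. A call has exactly 10 rows; each row shifts and turns the commanded pose from where the row before left it; what a row does not reach is not made up. A row lasts 1/8 s, in which the tool goes at most 62.5 mm and 10.7 degrees, less where a joint would pass 70% of its speed; a pose out of reach is approached as far as the arm can. A call with a number of a shift or a turn outside -1 to 1 is refused whole. A call with a gripper value outside its range is refused whole. "claw" is the opening in per cent of the stroke, from 0 (shut) to 100 (fully open), set as the call begins (left out, the last holds). The fingers move at their own pace and stop on an object; "newtons" is the grip in N (left out, the last holds). Time passes only in rows, so rows that do not move let the fingers close, or fill a call up. It gives the time, the measured TCP pose, the force, the opening and the grip force at its end, in the units of the state.
- sensors.sense(): the state, without advancing time (a new reading comes with each control period).
- cams.snapshot(name): name is "scene" or "top" or "wrist"; returns the picture (384x512x3 uint8, red, green, blue); there is no depth.
- cams.camera_model(name): a dict with "fx", "fy", "cx", "cy" (pixels), "extrinsics" (4x4, takes a point from world to camera coordinates). Camera axes: x right, y down, z forward; pixel columns grow to the right and rows downward; lengths in m; the calibration is good to about 2 mm. A picture is of the moment at which its call begins: read the wrist's pose just before it. camera_model takes no time and is no camera call; for the wrist camera it gives the pose at the moment of the call.
- order.sign_off(): hands the job in; it is judged then, once.
The state is a dict: "t": time; "q": joint angles; "qd": joint speeds; "tau": joint torques, N m; "tcp_pos": TCP position; "tool_rot": TCP orientation; "force": force on the tool from outside, world axes, zero at the start; "ft_torque": the same for the moment, N m; "finger_gap": opening from 0.0 (shut) to 1.0 (fully open); "gripper_force": force on a finger pad.
Only numpy, scipy, OpenCV 4.12 (cv2) and the standard library are available. Lean on these libraries where they do the work, as an engineer would, in place of code of your own. Each camera call takes 0.05 s, during which the arm holds its last target. There are 200 camera calls.

## Working session

There is one attempt and no reset: what is moved stays moved. The work goes in short steps, Python scripts to look and compute and a tool call to move; the robot and the scene stay as the last step left them, time stands still between calls to the robot, and variables do not carry over. Pictures are saved under pics/ and viewed, at most 10 in all, crops included, and the job is handed in when it is done.

Besides the shell and the picture viewer there is one more tool, called after "Request:" as name([rows], argument=value, ...), one row to a line, values as JSON. move_arm: Moves the arm, as the interface text tells. Scaled input: -1 to 1 covers 25 mm each way for a shift and 30 degrees each way for a turn. Its arguments: {"type":"object","properties":{"targets":{"type":"array"},"claw":{"type":"number"},"newtons":{"type":"number"}},"required":["targets"]}

```bash
mkdir -p pics; python3 - <<'E'
from station import sensors,cams,order,manip
import cv2
for n in("scene","top"):
    im=cams.snapshot(n); cv2.imwrite(f"pics/{n}1.png",cv2.resize(im[:,:,::-1],(800,600),interpolation=cv2.INTER_CUBIC))
    cv2.imwrite(f"{n}_raw.png",im[:,:,::-1])
s=sensors.sense();print(s["t"],s["tcp_pos"],s["tool_rot"],s["finger_gap"],manip.grasp_offset)
E
```

```text
0.1 [0.23827781 0.57708305 0.23043156] [ 1.94661284e-01  9.80870017e-01 -9.25141981e-04 -3.70621737e-04] 0.998058719195355 0.0187
```

View pics/scene1.png

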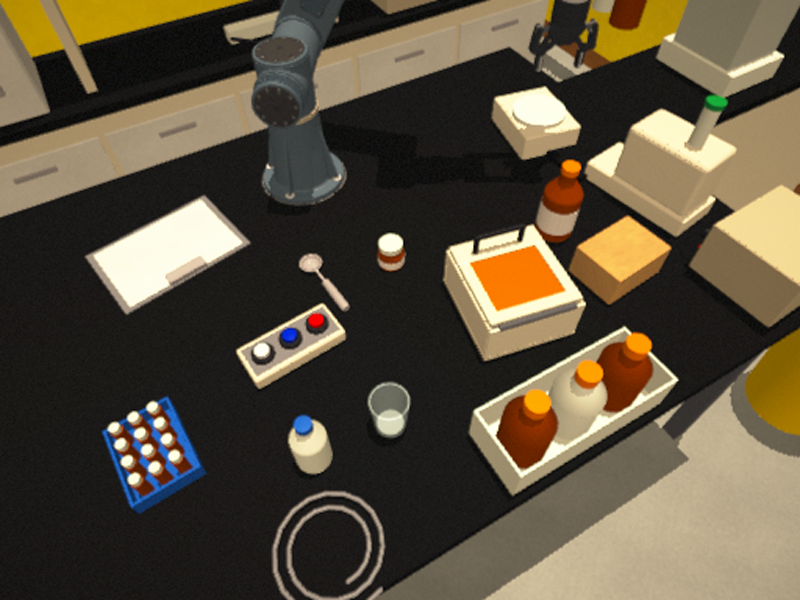

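View pics/top1.png

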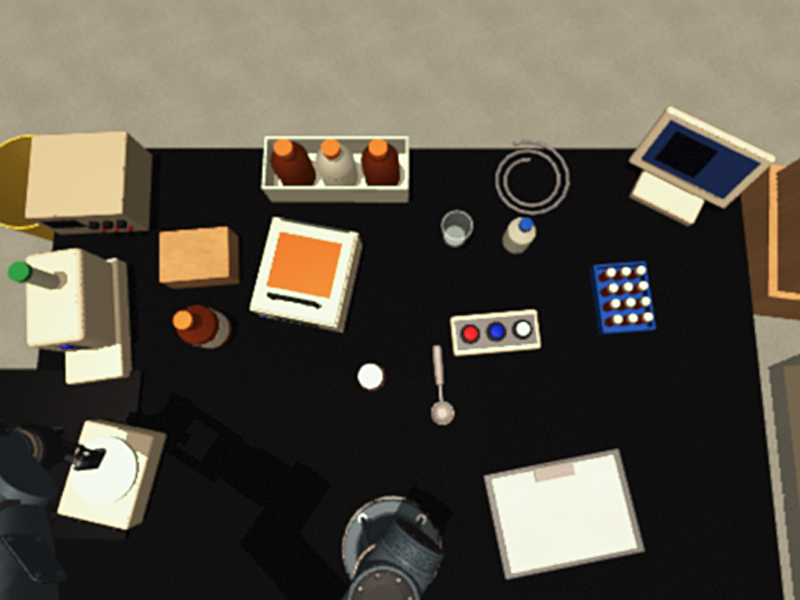

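The scene and top views show the keys from image left as red (471,333), blue (497,331), white (522,328) in the top picture. The bar runs (268,295)–(320,306). I'll enlarge both for accuracy.

```bash
python3 - <<'E'
import cv2,numpy as np
t=cv2.imread("top_raw.png");s=cv2.imread("scene_raw.png")
# crops 80x60 x5 -> 400x300
def c(im,x,y): return cv2.resize(im[y:y+60,x:x+80],(400,300),interpolation=cv2.INTER_CUBIC)
m=np.vstack([np.hstack([c(t,280,182),c(t,155,155)]),np.hstack([c(s,145,190),c(s,280,135)])])
cv2.imwrite("pics/crops.png",m)
E
```

```text
(no output)
```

View pics/crops.png

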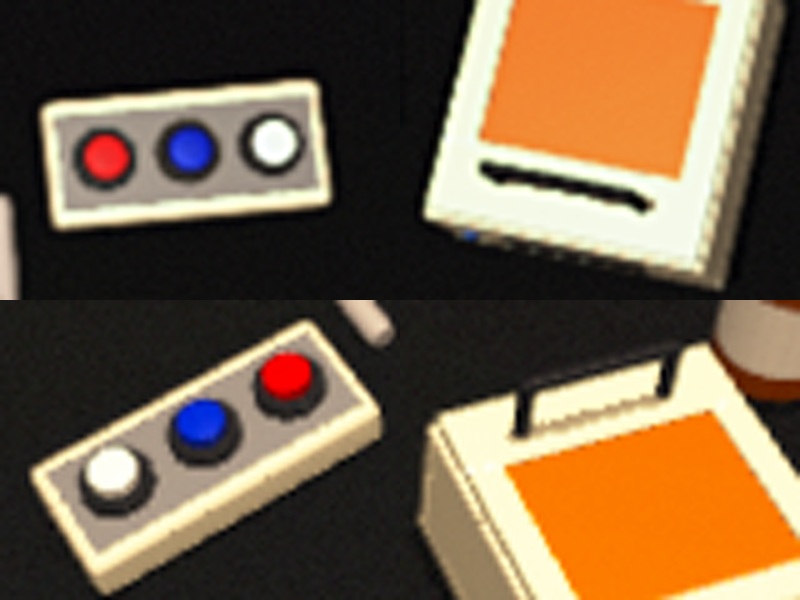

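Crops: the key tops are clear in both views, and the bar ends in top are crop (483,168) and (650,205), in scene (520,388) and (678,348). Triangulating now.

```bash
cat > h.py <<'E'
from station import sensors,cams
import numpy as np
def ray(n,p):
    m=cams.camera_model(n);E=np.array(m["extrinsics"]);R=E[:3,:3];o=-R.T@E[:3,3]
    d=R.T@np.array([(p[0]-m["cx"])/m["fx"],(p[1]-m["cy"])/m["fy"],1]);return o,d/np.linalg.norm(d)
def plane(n,p,z): o,d=ray(n,p);return o+d*(z-o[2])/d[2]
def tri(a,b):
    A=np.zeros((3,3));v=np.zeros(3)
    for n,p in(a,b):
        o,d=ray(n,p);M=np.eye(3)-np.outer(d,d);A+=M;v+=M@o
    return np.linalg.solve(A,v)
E
python3 - <<'E'
from h import *
np.set_printoptions(precision=4,suppress=True)
T=lambda x,y,ox,oy:(ox+x/5-.4,oy+y/5-.4)
P={"white":(T(273,143,280,182),T(113,173,145,190)),"blue":(T(190,149,280,182),T(203,122,145,190)),"red":(T(105,156,280,182),T(287,76,145,190)),
"barR":(T(250,205,155,155),T(120,88,280,135)),"barL":(T(83,168,155,155),T(278,48,280,135))}
for k,(t,s) in P.items():
    z=.151 if "bar" in k else .057
    print(k,tri(("top",t),("scene",s)),plane("top",t,z),plane("scene",s,z))
for k,p,z in [("big",(181,320),.19),("bigbase",(220,328),0),("lidFL",(251,308),.1),("lidFR",(342,328),.1),("lidBL",(273,219),.1),("lidBR",(359,236),.1),("jar",(370,376),.065),("wipesNR",(238,285),.08),("boxL",(264,140),.05),("bottle top",(526,224),.14),("wb base",(515,245),0),("beaker",(457,222),.09)]:
    print(k,plane("top",(p[0]*.64,p[1]*.64),z))
m=cams.camera_model("wrist");print(np.array(m["extrinsics"]),m["fx"])
E
```

```text
white [ 0.4839 -0.294   0.0492] [ 0.4827 -0.2932  0.057 ] [ 0.4896 -0.2937  0.057 ]
blue [ 0.479  -0.2338  0.0522] [ 0.478  -0.2345  0.057 ] [ 0.4829 -0.233   0.057 ]
red [ 0.4735 -0.1743  0.0515] [ 0.4726 -0.1744  0.057 ] [ 0.4776 -0.1746  0.057 ]
barR [0.5196 0.1577 0.15  ] [0.5167 0.1521 0.151 ] [0.522 0.163 0.151]
barL [0.5422 0.267  0.1493] [0.5409 0.2648 0.151 ] [0.5439 0.2677 0.151 ]
big [0.4786 0.4294 0.19  ]
bigbase [0.4854 0.4145 0.    ]
lidFL [0.5186 0.3135 0.1   ]
lidFR [0.4755 0.1099 0.1   ]
lidBL [0.7247 0.2754 0.1   ]
lidBR [0.6853 0.0776 0.1   ]
jar [0.3729 0.0488 0.065 ]
wipesNR [0.5744 0.3523 0.08  ]
boxL [0.9425 0.3215 0.05  ]
bottle top [ 0.7026 -0.2921  0.14  ]
wb base [ 0.6938 -0.2928  0.    ]
beaker [ 0.7225 -0.1452  0.09  ]
[[ 0.3816  0.9243 -0.0021 -0.6245]
 [ 0.883  -0.3639  0.2964 -0.039 ]
 [ 0.2732 -0.115  -0.9551  0.3799]
 [ 0.      0.      0.      1.    ]] 282.31735481016875
```

Request:
move_arm([
  {"dx": 0.75,"dy": -1,"rz": -0.26},
  {"dx": 0.75,"dy": -1,"rz": -0.26},
  {"dx": 0.75,"dy": -1,"rz": -0.26},
  {"dx": 0.75,"dy": -1,"rz": -0.26},
  {"dx": 0.75,"dy": -1,"rz": -0.26},
  {"dx": 0.75,"dy": -1,"rz": -0.26},
  {"dx": 0.75,"dy": -1,"rz": -0.26},
  {"dx": 0.75,"dy": -1,"rz": -0.26},
  {"dx": 0.75,"dy": -1,"rz": -0.26},
  {"dx": 0.75,"dy": -1,"rz": -0.26},
], claw=0, newtons=40)

```text
schema error: expected keys dx, dy, dz, rx, ry, rz
```

Request:
move_arm([
  {"dx": 0.2,"dy": -1},
  {"dx": 0.2,"dy": -1},
  {"dx": 0.2,"dy": -1},
  {"dx": 0.2,"dy": -1},
  {"dx": 0.2,"dy": -1},
  {"dx": 0.2,"dy": -1},
  {"dx": 0.2,"dy": -1},
  {"dx": 0.2,"dy": -1},
  {"dx": 0.2,"dy": -1},
  {"dx": 0.2,"dy": -1},
])

```text
schema error: expected keys dx, dy, dz, rx, ry, rz
```

Request:
move_arm([
  {"dy": -1},
  {"dy": -1},
  {"dy": -1},
  {"dy": -1},
  {"dy": -1},
  {"dy": -1},
  {"dy": -1},
  {"dy": -1},
  {"dy": -1},
  {"dy": -1},
])

```text
schema error: expected keys dx, dy, dz, rx, ry, rz
```

All six keys are needed in each row.

Request:
move_arm([
  {"dx": 0.75,"dy": -1,"dz": 0,"rx": 0,"ry": 0,"rz": -0.26},
  {"dx": 0.75,"dy": -1,"dz": 0,"rx": 0,"ry": 0,"rz": -0.26},
  {"dx": 0.75,"dy": -1,"dz": 0,"rx": 0,"ry": 0,"rz": -0.26},
  {"dx": 0.75,"dy": -1,"dz": 0,"rx": 0,"ry": 0,"rz": -0.26},
  {"dx": 0.75,"dy": -1,"dz": 0,"rx": 0,"ry": 0,"rz": -0.26},
  {"dx": 0.75,"dy": -1,"dz": 0,"rx": 0,"ry": 0,"rz": -0.26},
  {"dx": 0.75,"dy": -1,"dz": 0,"rx": 0,"ry": 0,"rz": -0.26},
  {"dx": 0.75,"dy": -1,"dz": 0,"rx": 0,"ry": 0,"rz": -0.26},
  {"dx": 0.75,"dy": -1,"dz": 0,"rx": 0,"ry": 0,"rz": -0.26},
  {"dx": 0.75,"dy": -1,"dz": 0,"rx": 0,"ry": 0,"rz": -0.26},
], claw=0, newtons=40)

```text
t: 1.35
tcp_pos: [0.4264, 0.3267, 0.2309]
tool_rot: [0.77, 0.638, -0.0, -0.0]
force: [-0.3, 0.6, -0.4]
finger_gap: -0.001
gripper_force: 0.0
```

Request:
move_arm([
  {"dx": 0.2,"dy": -1,"dz": 0,"rx": 0,"ry": 0,"rz": 0},
  {"dx": 0.2,"dy": -1,"dz": 0,"rx": 0,"ry": 0,"rz": 0},
  {"dx": 0.2,"dy": -1,"dz": 0,"rx": 0,"ry": 0,"rz": 0},
  {"dx": 0.2,"dy": -1,"dz": 0,"rx": 0,"ry": 0,"rz": 0},
  {"dx": 0.2,"dy": -1,"dz": 0,"rx": 0,"ry": 0,"rz": 0},
  {"dx": 0.2,"dy": -1,"dz": 0,"rx": 0,"ry": 0,"rz": 0},
  {"dx": 0.2,"dy": -1,"dz": 0,"rx": 0,"ry": 0,"rz": 0},
  {"dx": 0.2,"dy": -1,"dz": 0,"rx": 0,"ry": 0,"rz": 0},
  {"dx": 0.2,"dy": -1,"dz": 0,"rx": 0,"ry": 0,"rz": 0},
  {"dx": 0.2,"dy": -1,"dz": 0,"rx": 0,"ry": 0,"rz": 0},
])

```text
t: 2.6
tcp_pos: [0.4759, 0.0768, 0.231]
tool_rot: [0.769, 0.64, -0.0, -0.0]
force: [0.3, 0.6, 0.1]
finger_gap: -0.001
gripper_force: 0.0
```

Request:
move_arm([
  {"dx": 0,"dy": -1,"dz": -0.1,"rx": 0,"ry": 0,"rz": 0},
  {"dx": 0,"dy": -1,"dz": -0.1,"rx": 0,"ry": 0,"rz": 0},
  {"dx": 0,"dy": -1,"dz": -0.1,"rx": 0,"ry": 0,"rz": 0},
  {"dx": 0,"dy": -1,"dz": -0.1,"rx": 0,"ry": 0,"rz": 0},
  {"dx": 0,"dy": -1,"dz": -0.1,"rx": 0,"ry": 0,"rz": 0},
  {"dx": 0,"dy": -1,"dz": -0.1,"rx": 0,"ry": 0,"rz": 0},
  {"dx": 0,"dy": -1,"dz": -0.1,"rx": 0,"ry": 0,"rz": 0},
  {"dx": 0,"dy": -1,"dz": -0.1,"rx": 0,"ry": 0,"rz": 0},
  {"dx": 0,"dy": -1,"dz": -0.1,"rx": 0,"ry": 0,"rz": 0},
  {"dx": 0,"dy": -1,"dz": -0.1,"rx": 0,"ry": 0,"rz": 0},
])

```text
t: 3.85
tcp_pos: [0.4758, -0.173, 0.2059]
tool_rot: [0.769, 0.64, -0.0, -0.0]
force: [0.8, 0.1, 0.3]
finger_gap: -0.001
gripper_force: 0.0
```

```bash
python3 - <<'E'
from h import *
import cv2
im=cams.snapshot("wrist"); cv2.imwrite("pics/w1.png",cv2.resize(im[:,:,::-1],(800,600)))
s=sensors.sense();print(s["t"],s["tcp_pos"],s["q"])
m=cams.camera_model("wrist");E=np.array(m["extrinsics"])
for k,p in dict(white=[.4845,-.2935,.057],blue=[.4795,-.234,.057],red=[.4745,-.1745,.057]).items():
    c=E[:3,:3]@p+E[:3,3];print(k,(m["fx"]*c[0]/c[2]+m["cx"])/.64,(m["fy"]*c[1]/c[2]+m["cy"])/.64)
E
```

```text
3.9 [ 0.47652501 -0.17621955  0.20581792] [-0.57336436  0.4061961   1.75117508 -0.00219672  0.98248953 -0.38840897]
white 439.197064031183 423.0051171545504
blue 419.33974775307263 353.49013643821684
red 397.2036170124424 275.9976555803967
```

View pics/w1.png

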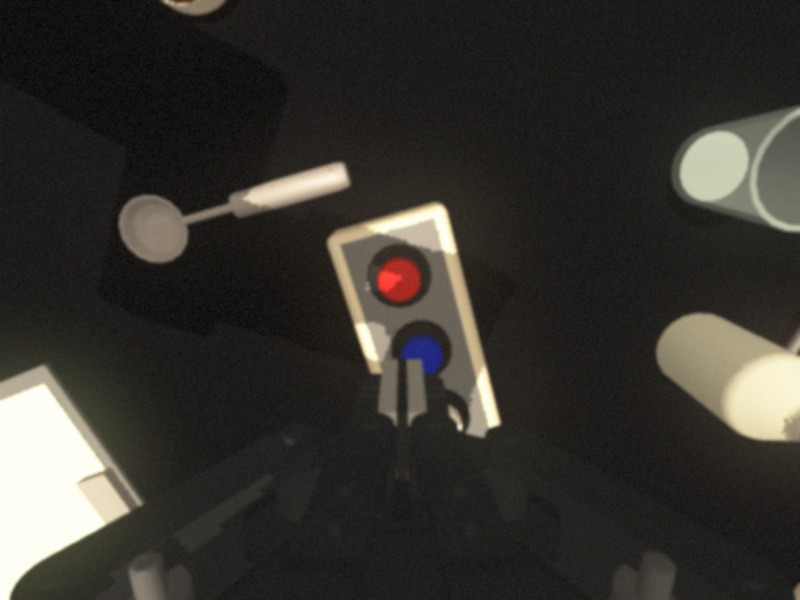

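The wrist view confirms the map: red at (399,281) and blue at (421,352), both within 5 px of prediction. Going over the white key and down.

Request:
move_arm([
  {"dx": 0.07,"dy": -0.96,"dz": 0,"rx": 0,"ry": 0,"rz": 0},
  {"dx": 0.07,"dy": -0.96,"dz": 0,"rx": 0,"ry": 0,"rz": 0},
  {"dx": 0.07,"dy": -0.96,"dz": 0,"rx": 0,"ry": 0,"rz": 0},
  {"dx": 0.07,"dy": -0.96,"dz": -0.6,"rx": 0,"ry": 0,"rz": 0},
  {"dx": 0.07,"dy": -0.96,"dz": -0.8,"rx": 0,"ry": 0,"rz": 0},
  {"dx": 0,"dy": 0,"dz": -1,"rx": 0,"ry": 0,"rz": 0},
  {"dx": 0,"dy": 0,"dz": -1,"rx": 0,"ry": 0,"rz": 0},
  {"dx": 0,"dy": 0,"dz": -1,"rx": 0,"ry": 0,"rz": 0},
  {"dx": 0,"dy": 0,"dz": -1,"rx": 0,"ry": 0,"rz": 0},
  {"dx": 0,"dy": 0,"dz": 0,"rx": 0,"ry": 0,"rz": 0},
])

```text
t: 5.15
tcp_pos: [0.4832, -0.2917, 0.0686]
tool_rot: [0.769, 0.64, -0.0, -0.003]
force: [0.2, -0.1, -0.2]
finger_gap: 0.002
gripper_force: 0.0
```

Request:
move_arm([
  {"dx": 0,"dy": 0,"dz": -0.2,"rx": 0,"ry": 0,"rz": 0},
  {"dx": 0,"dy": 0,"dz": -0.1,"rx": 0,"ry": 0,"rz": 0},
  {"dx": 0,"dy": 0,"dz": -0.1,"rx": 0,"ry": 0,"rz": 0},
  {"dx": 0,"dy": 0,"dz": -0.08,"rx": 0,"ry": 0,"rz": 0},
  {"dx": 0,"dy": 0,"dz": -0.08,"rx": 0,"ry": 0,"rz": 0},
  {"dx": 0,"dy": 0,"dz": -0.08,"rx": 0,"ry": 0,"rz": 0},
  {"dx": 0,"dy": 0,"dz": -0.08,"rx": 0,"ry": 0,"rz": 0},
  {"dx": 0,"dy": 0,"dz": -0.08,"rx": 0,"ry": 0,"rz": 0},
  {"dx": 0,"dy": 0,"dz": 0,"rx": 0,"ry": 0,"rz": 0},
  {"dx": 0,"dy": 0,"dz": 0,"rx": 0,"ry": 0,"rz": 0},
])

```text
t: 6.4
tcp_pos: [0.485, -0.2924, 0.0515]
tool_rot: [0.769, 0.64, 0.0, 0.0]
force: [0.2, 0.6, 4.7]
finger_gap: -0.002
gripper_force: 2.3
```

Request:
move_arm([
  {"dx": 0,"dy": 0,"dz": -0.06,"rx": 0,"ry": 0,"rz": 0},
  {"dx": 0,"dy": 0,"dz": -0.06,"rx": 0,"ry": 0,"rz": 0},
  {"dx": 0,"dy": 0,"dz": 0,"rx": 0,"ry": 0,"rz": 0},
  {"dx": 0,"dy": 0,"dz": 0,"rx": 0,"ry": 0,"rz": 0},
  {"dx": 0,"dy": 0,"dz": 0,"rx": 0,"ry": 0,"rz": 0},
  {"dx": 0,"dy": 0,"dz": 0,"rx": 0,"ry": 0,"rz": 0},
  {"dx": 0,"dy": 0,"dz": 0,"rx": 0,"ry": 0,"rz": 0},
  {"dx": 0,"dy": 0,"dz": 0,"rx": 0,"ry": 0,"rz": 0},
  {"dx": 0,"dy": 0,"dz": 0,"rx": 0,"ry": 0,"rz": 0},
  {"dx": 0,"dy": 0,"dz": 0,"rx": 0,"ry": 0,"rz": 0},
])

```text
t: 7.65
tcp_pos: [0.485, -0.2925, 0.0508]
tool_rot: [0.768, 0.64, 0.0, 0.001]
force: [-2.9, 3.1, 20.6]
finger_gap: -0.001
gripper_force: 10.2
```

White bottomed out (20 N, solid). Up and over to blue.

Request:
move_arm([
  {"dx": 0,"dy": 0,"dz": 0.4,"rx": 0,"ry": 0,"rz": 0},
  {"dx": 0,"dy": 0,"dz": 1,"rx": 0,"ry": 0,"rz": 0},
  {"dx": -0.07,"dy": 0.8,"dz": 0,"rx": 0,"ry": 0,"rz": 0},
  {"dx": -0.07,"dy": 0.8,"dz": 0,"rx": 0,"ry": 0,"rz": 0},
  {"dx": -0.06,"dy": 0.78,"dz": 0,"rx": 0,"ry": 0,"rz": 0},
  {"dx": 0,"dy": 0,"dz": 0,"rx": 0,"ry": 0,"rz": 0},
  {"dx": 0,"dy": 0,"dz": -0.5,"rx": 0,"ry": 0,"rz": 0},
  {"dx": 0,"dy": 0,"dz": -0.3,"rx": 0,"ry": 0,"rz": 0},
  {"dx": 0,"dy": 0,"dz": 0,"rx": 0,"ry": 0,"rz": 0},
  {"dx": 0,"dy": 0,"dz": 0,"rx": 0,"ry": 0,"rz": 0},
])

```text
t: 8.9
tcp_pos: [0.4798, -0.2333, 0.0631]
tool_rot: [0.769, 0.64, -0.0, -0.0]
force: [-1.1, 0.4, -0.4]
finger_gap: -0.002
gripper_force: 0.0
```

Request:
move_arm([
  {"dx": 0,"dy": 0,"dz": -0.1,"rx": 0,"ry": 0,"rz": 0},
  {"dx": 0,"dy": 0,"dz": -0.1,"rx": 0,"ry": 0,"rz": 0},
  {"dx": 0,"dy": 0,"dz": -0.1,"rx": 0,"ry": 0,"rz": 0},
  {"dx": 0,"dy": 0,"dz": -0.1,"rx": 0,"ry": 0,"rz": 0},
  {"dx": 0,"dy": 0,"dz": -0.1,"rx": 0,"ry": 0,"rz": 0},
  {"dx": 0,"dy": 0,"dz": -0.1,"rx": 0,"ry": 0,"rz": 0},
  {"dx": 0,"dy": 0,"dz": 0,"rx": 0,"ry": 0,"rz": 0},
  {"dx": 0,"dy": 0,"dz": 0,"rx": 0,"ry": 0,"rz": 0},
  {"dx": 0,"dy": 0,"dz": 0,"rx": 0,"ry": 0,"rz": 0},
  {"dx": 0,"dy": 0,"dz": 0,"rx": 0,"ry": 0,"rz": 0},
])

```text
t: 10.15
tcp_pos: [0.48, -0.233, 0.0508]
tool_rot: [0.768, 0.64, 0.0, 0.001]
force: [-4.2, 2.0, 20.4]
finger_gap: 0.0
gripper_force: 10.6
```

Request:
move_arm([
  {"dx": 0,"dy": 0,"dz": 0.5,"rx": 0,"ry": 0,"rz": 0},
  {"dx": 0,"dy": 0,"dz": 1,"rx": 0,"ry": 0,"rz": 0},
  {"dx": 0,"dy": 0.3,"dz": 1,"rx": 0,"ry": 0,"rz": 0},
  {"dx": 0,"dy": 1,"dz": 1,"rx": 0,"ry": 0,"rz": 0},
  {"dx": 0,"dy": 1,"dz": 1,"rx": 0,"ry": 0,"rz": 0},
  {"dx": 0,"dy": 1,"dz": 1,"rx": 0,"ry": 0,"rz": 0},
  {"dx": 0,"dy": 1,"dz": 1,"rx": 0,"ry": 0,"rz": 0},
  {"dx": 0,"dy": 1,"dz": 0.5,"rx": 0,"ry": 0,"rz": 0},
  {"dx": 0,"dy": 1,"dz": 0,"rx": 0,"ry": 0,"rz": 0},
  {"dx": 0,"dy": 1,"dz": 0,"rx": 0,"ry": 0,"rz": 0},
])

```text
t: 11.4
tcp_pos: [0.4797, -0.0495, 0.2234]
tool_rot: [0.769, 0.64, 0.0, 0.0]
force: [-0.3, 0.7, -0.4]
finger_gap: -0.002
gripper_force: 0.0
```

Request:
move_arm([
  {"dx": 0.2,"dy": 1,"dz": 0,"rx": 0,"ry": 0,"rz": 0},
  {"dx": 0.2,"dy": 1,"dz": 0,"rx": 0,"ry": 0,"rz": 0},
  {"dx": 0.2,"dy": 1,"dz": 0,"rx": 0,"ry": 0,"rz": 0},
  {"dx": 0.2,"dy": 1,"dz": 0,"rx": 0,"ry": 0,"rz": 0},
  {"dx": 0.2,"dy": 1,"dz": 0,"rx": 0,"ry": 0,"rz": 0},
  {"dx": 0.2,"dy": 1,"dz": 0,"rx": 0,"ry": 0,"rz": 0},
  {"dx": 0.2,"dy": 1,"dz": 0,"rx": 0,"ry": 0,"rz": 0},
  {"dx": 0.2,"dy": 1,"dz": 0,"rx": 0,"ry": 0,"rz": 0},
  {"dx": 0.2,"dy": 1,"dz": 0,"rx": 0,"ry": 0,"rz": 0},
  {"dx": 0.2,"dy": 1,"dz": 0,"rx": 0,"ry": 0,"rz": 0},
], claw=80)

```text
t: 12.65
tcp_pos: [0.5296, 0.2005, 0.2228]
tool_rot: [0.769, 0.64, -0.0, -0.0]
force: [-0.1, -0.1, 0.9]
finger_gap: 0.802
gripper_force: 0.0
```

```bash
python3 - <<'E'
from h import *
import cv2
s=sensors.sense();print(s["t"],s["tcp_pos"],s["q"],s["finger_gap"])
m=cams.camera_model("wrist");E=np.array(m["extrinsics"])
np.save("E.npy",E)
im=cams.snapshot("wrist"); cv2.imwrite("pics/w2.png",cv2.resize(im[:,:,::-1],(800,600)))
for k,p in dict(c=[.531,.211,.151],R=[.5196,.1577,.151],L=[.5422,.267,.151]).items():
    c=E[:3,:3]@p+E[:3,3];print(k,(m["fx"]*c[0]/c[2]+m["cx"])/.64,(m["fy"]*c[1]/c[2]+m["cy"])/.64)
E
```

```text
12.65 [0.52964669 0.20052872 0.22284885] [1.64604557e-01 4.59064559e-01 1.59067734e+00 1.10558233e-04
 1.09267997e+00 3.46793722e-01] 0.801940186011678
c 399.5272383158553 296.6230007103821
R 396.7983473180588 392.1322865220571
L 401.2268522001216 180.51290138145654
```

View pics/w2.png

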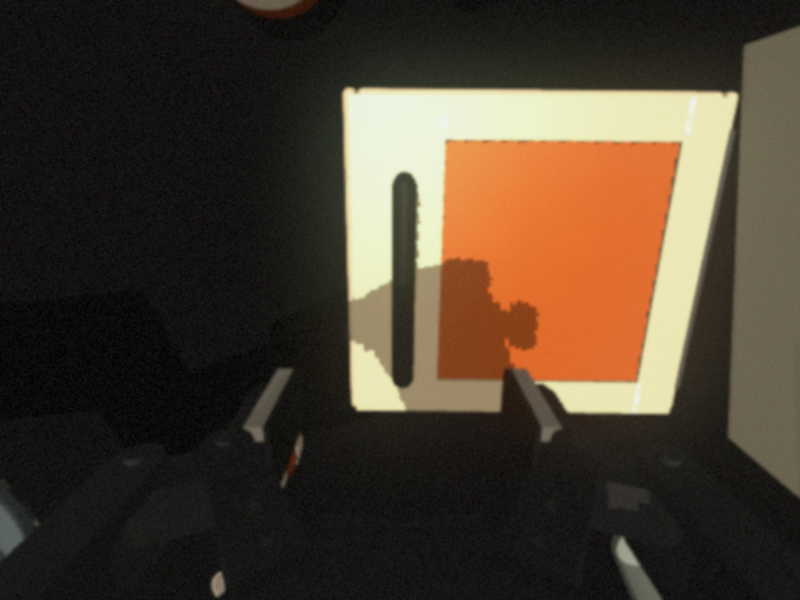

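The wrist view shows the bar upright in the image, columns 404/403, rows 172–388. The yaw matches, and the bar is about 2 mm further in +x and 3 mm in +y than estimated. Descending and gripping.

Request:
move_arm([
  {"dx": 0.08,"dy": 0.26,"dz": 0,"rx": 0,"ry": 0,"rz": 0},
  {"dx": 0.08,"dy": 0.26,"dz": 0,"rx": 0,"ry": 0,"rz": 0},
  {"dx": 0,"dy": 0,"dz": -0.6,"rx": 0,"ry": 0,"rz": 0},
  {"dx": 0,"dy": 0,"dz": -0.6,"rx": 0,"ry": 0,"rz": 0},
  {"dx": 0,"dy": 0,"dz": -0.6,"rx": 0,"ry": 0,"rz": 0},
  {"dx": 0,"dy": 0,"dz": -0.6,"rx": 0,"ry": 0,"rz": 0},
  {"dx": 0,"dy": 0,"dz": -0.6,"rx": 0,"ry": 0,"rz": 0},
  {"dx": 0,"dy": 0,"dz": -0.6,"rx": 0,"ry": 0,"rz": 0},
  {"dx": 0,"dy": 0,"dz": 0,"rx": 0,"ry": 0,"rz": 0},
  {"dx": 0,"dy": 0,"dz": 0,"rx": 0,"ry": 0,"rz": 0},
])

```text
t: 13.95
tcp_pos: [0.5342, 0.2127, 0.1335]
tool_rot: [0.769, 0.64, 0.0, 0.0]
force: [-0.2, -0.4, 0.0]
finger_gap: 0.8
gripper_force: 0.0
```

Request:
move_arm([
  {"dx": 0,"dy": 0,"dz": 0,"rx": 0,"ry": 0,"rz": 0},
  {"dx": 0,"dy": 0,"dz": 0,"rx": 0,"ry": 0,"rz": 0},
  {"dx": 0,"dy": 0,"dz": 0,"rx": 0,"ry": 0,"rz": 0},
  {"dx": 0,"dy": 0,"dz": 0,"rx": 0,"ry": 0,"rz": 0},
  {"dx": 0,"dy": 0,"dz": 0,"rx": 0,"ry": 0,"rz": 0},
  {"dx": 0,"dy": 0,"dz": 0,"rx": 0,"ry": 0,"rz": 0},
  {"dx": 0,"dy": 0,"dz": 0,"rx": 0,"ry": 0,"rz": 0},
  {"dx": 0,"dy": 0,"dz": 0,"rx": 0,"ry": 0,"rz": 0},
  {"dx": 0,"dy": 0,"dz": 0,"rx": 0,"ry": 0,"rz": 0},
  {"dx": 0,"dy": 0,"dz": 0,"rx": 0,"ry": 0,"rz": 0},
], claw=0, newtons=30)

```text
t: 15.2
tcp_pos: [0.5323, 0.2129, 0.1332]
tool_rot: [0.769, 0.64, -0.001, -0.001]
force: [-5.2, 2.7, 3.4]
finger_gap: 0.124
gripper_force: 29.8
```

```bash
python3 - <<'E'
import numpy as np
th=np.radians(np.linspace(0,45,11));p=np.radians(180)-np.arctan2(50,175)-th;r=np.hypot(50,175)
x,z=r*np.cos(p),r*np.sin(p);a=np.radians(-11)
for d,e in zip(np.diff(x),np.diff(z)): print(np.round(np.array([d*np.cos(a),d*np.sin(a),e])/50,3)) # half step
E
```

```text
[ 0.088 -0.017  0.272]
[ 0.108 -0.021  0.264]
[ 0.128 -0.025  0.254]
[ 0.147 -0.029  0.243]
[ 0.166 -0.032  0.231]
[ 0.183 -0.036  0.217]
[ 0.199 -0.039  0.201]
[ 0.214 -0.042  0.185]
[ 0.228 -0.044  0.167]
[ 0.24  -0.047  0.149]
```

Request:
move_arm([
  {"dx": 0.088,"dy": -0.017,"dz": 0.272,"rx": 0,"ry": 0,"rz": 0},
  {"dx": 0.088,"dy": -0.017,"dz": 0.272,"rx": 0,"ry": 0,"rz": 0},
  {"dx": 0.108,"dy": -0.021,"dz": 0.264,"rx": 0,"ry": 0,"rz": 0},
  {"dx": 0.108,"dy": -0.021,"dz": 0.264,"rx": 0,"ry": 0,"rz": 0},
  {"dx": 0.128,"dy": -0.025,"dz": 0.254,"rx": 0,"ry": 0,"rz": 0},
  {"dx": 0.128,"dy": -0.025,"dz": 0.254,"rx": 0,"ry": 0,"rz": 0},
  {"dx": 0.147,"dy": -0.029,"dz": 0.243,"rx": 0,"ry": 0,"rz": 0},
  {"dx": 0.147,"dy": -0.029,"dz": 0.243,"rx": 0,"ry": 0,"rz": 0},
  {"dx": 0.166,"dy": -0.032,"dz": 0.231,"rx": 0,"ry": 0,"rz": 0},
  {"dx": 0.166,"dy": -0.032,"dz": 0.231,"rx": 0,"ry": 0,"rz": 0},
])

```text
t: 16.45
tcp_pos: [0.5613, 0.2073, 0.1954]
tool_rot: [0.769, 0.64, -0.004, -0.004]
force: [-9.2, 3.7, -0.3]
finger_gap: 0.124
gripper_force: 29.2
```

Request:
move_arm([
  {"dx": 0.153,"dy": -0.03,"dz": 0.217,"rx": 0,"ry": 0,"rz": 0},
  {"dx": 0.163,"dy": -0.034,"dz": 0.217,"rx": 0,"ry": 0,"rz": 0},
  {"dx": 0.199,"dy": -0.039,"dz": 0.201,"rx": 0,"ry": 0,"rz": 0},
  {"dx": 0.199,"dy": -0.039,"dz": 0.201,"rx": 0,"ry": 0,"rz": 0},
  {"dx": 0.214,"dy": -0.042,"dz": 0.185,"rx": 0,"ry": 0,"rz": 0},
  {"dx": 0.214,"dy": -0.042,"dz": 0.185,"rx": 0,"ry": 0,"rz": 0},
  {"dx": 0.228,"dy": -0.044,"dz": 0.167,"rx": 0,"ry": 0,"rz": 0},
  {"dx": 0.228,"dy": -0.044,"dz": 0.167,"rx": 0,"ry": 0,"rz": 0},
  {"dx": 0.24,"dy": -0.047,"dz": 0.149,"rx": 0,"ry": 0,"rz": 0},
  {"dx": 0.24,"dy": -0.047,"dz": 0.149,"rx": 0,"ry": 0,"rz": 0},
])

```text
t: 17.7
tcp_pos: [0.6132, 0.1973, 0.2447]
tool_rot: [0.768, 0.64, -0.003, -0.003]
force: [-13.9, 1.8, 13.9]
finger_gap: 0.127
gripper_force: 30.1
```

Request:
move_arm([
  {"dx": 0,"dy": 0,"dz": 0,"rx": 0,"ry": 0,"rz": 0},
  {"dx": 0,"dy": 0,"dz": 0,"rx": 0,"ry": 0,"rz": 0},
  {"dx": 0,"dy": 0,"dz": 0,"rx": 0,"ry": 0,"rz": 0},
  {"dx": 0,"dy": 0,"dz": 0,"rx": 0,"ry": 0,"rz": 0},
  {"dx": 0,"dy": 0,"dz": 0,"rx": 0,"ry": 0,"rz": 0},
  {"dx": 0,"dy": 0,"dz": 0,"rx": 0,"ry": 0,"rz": 0},
  {"dx": 0,"dy": 0,"dz": 0,"rx": 0,"ry": 0,"rz": 0},
  {"dx": 0,"dy": 0,"dz": 0,"rx": 0,"ry": 0,"rz": 0},
  {"dx": 0,"dy": 0,"dz": 0,"rx": 0,"ry": 0,"rz": 0},
  {"dx": 0,"dy": 0,"dz": 0,"rx": 0,"ry": 0,"rz": 0},
])

```text
t: 18.95
tcp_pos: [0.6137, 0.1972, 0.245]
tool_rot: [0.768, 0.64, -0.003, -0.003]
force: [-14.0, 2.3, 13.4]
finger_gap: 0.128
gripper_force: 30.2
```

```bash
python3 - <<'E'
from h import *
import cv2
s=sensors.sense();print(s["t"],s["tcp_pos"],s["finger_gap"],s["gripper_force"],s["force"])
im=cams.snapshot("scene"); cv2.imwrite("pics/s2.png",cv2.resize(im[:,:,::-1],(800,600)))
E
```

```text
18.95 [0.61373707 0.19718296 0.24497605] 0.12819691956218177 30.170877277851105 [-13.99266657   2.3003248   13.4369391 ]
```

View pics/s2.png

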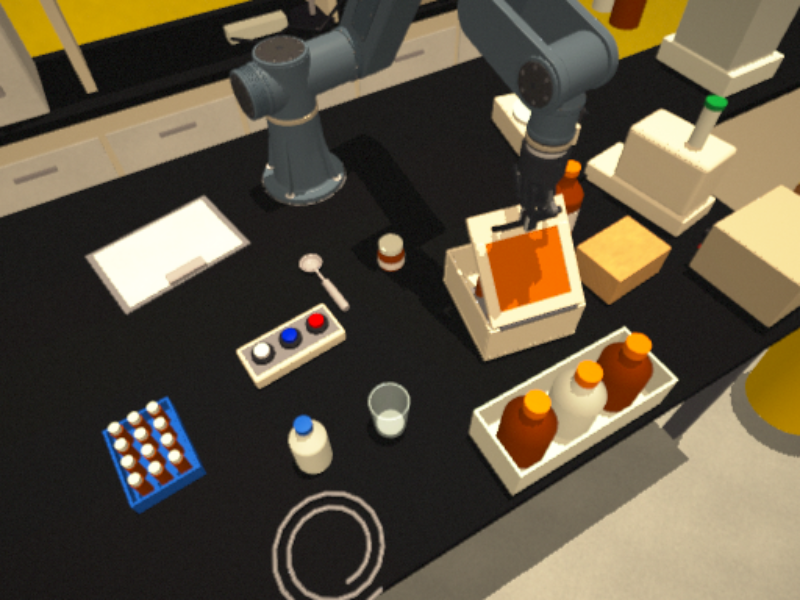

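The scene view shows the lid lifted to about 45° by the gripper, with the bystanders unmoved. From the TCP shift (83 mm horizontal, 112 mm up) I get 44–47°, and it is still. Handing in.

```bash
python3 -c "
from station import order
print(order.sign_off())"
```

```text
the job is handed in; nothing more can be done
None
```

I pressed and released the white key, then the blue key, and the job is handed in with the gripper holding the lid still at about 45° (44–47° worked out from how far the tool moved); the red key was never touched and no bystander appeared to have moved in the last picture.

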